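# Find the full box by feel and weigh it

## Task

Three look-alike lidded plywood boxes stand in a row on the white board; one is full of steel hardware, the other two are nearly empty. Find the full one by nudging the boxes, then slide it along the board onto the steel pan of the weighing scale, so that it stands whole and flat near the middle of the pan and its weight sinks the pan. Leave the two light boxes where they stand (a nudge of up to 3 cm is fine) and do not disturb the other things.

Things in the scene. Friction and masses are not known exactly. Their poses are not given: they have to be found in the camera images.
- box_a: closed lidded plywood box, 100 (its x) x 90 (its y) x 60 mm high, one of three that look alike, too wide to grasp; origin at the centre of its underside, z up; upright on the board, yaw within 0.12 rad of the board's. Any one of the three holds steel (0.72 to 0.95 kg in all); the other two weigh 0.18 to 0.25 kg. Sliding the full one on the board takes about 2 to 4 N, a light one under 1 N
- box_b: closed lidded plywood box, 100 (its x) x 90 (its y) x 60 mm high, one of three that look alike, too wide to grasp; origin at the centre of its underside, z up; upright on the board, yaw within 0.12 rad of the board's. Any one of the three holds steel (0.72 to 0.95 kg in all); the other two weigh 0.18 to 0.25 kg. Sliding the full one on the board takes about 2 to 4 N, a light one under 1 N
- box_c: closed lidded plywood box, 100 (its x) x 90 (its y) x 60 mm high, one of three that look alike, too wide to grasp; origin at the centre of its underside, z up; upright on the board, yaw within 0.12 rad of the board's. Any one of the three holds steel (0.72 to 0.95 kg in all); the other two weigh 0.18 to 0.25 kg. Sliding the full one on the board takes about 2 to 4 N, a light one under 1 N
- board: white shelf board, fixed, 340 (x) x 420 (y) mm, top 40 mm above the table; origin under its centre at table height; x points away from the robot. The boxes stand in a row along y in its far (+x) half, about 135 mm apart; between them and the clamp's nose a lane 115 to 155 mm wide leads along y onto the pan
- clamp: dark steel clamp, fixed on the board's near edge, jaw 30 mm wide reaching in over the board, its top 26 mm above the board; origin at the middle of the jaw's nose (its innermost end) at the height of the board's top; the jaw runs back from there along its -x. Somewhere along the edge, it narrows the lane
- crate: fixed open wooden crate, 150 (x) x 160 (y) x 75 mm high, beside the board at the y end where the scale is not, 4 mm off it; origin under its centre
- pan_mid (a point): centre of the top face of the scale's steel pan, 150 (x) x 160 (y) mm, axes as the board's, 4 mm off the board at its +y or -y end, 45 mm to -x of the board's centre; 38 mm above the table when empty (2 mm below the board's top), so a box slides onto it. The scale's grey display housing, 75 mm high, 160 mm wide, stands 80 to 125 mm to +x of this point
- pan (a joint): how far the scale's pan has sunk, m: 0 empty, 8 mm at most, about 1 mm per 1.5 N: a light box sinks it about 1.3 mm, the full box 4.4 mm or more
- knob_l: small brass drawer knob, 18 mm wide, 32 mm high, standing loose near the board's far edge between two boxes; origin under its centre
- knob_r: small white china drawer knob, 18 mm wide, 32 mm high, standing loose near the board's far edge between two boxes; origin under its centre
- foot: black rubber furniture foot, 28 mm wide, 30 mm high, loose at the board's near edge; origin under its centre
- bracket: small steel angle bracket, 20 x 50 mm, 40 mm high, loose at the board's near edge; origin under its foot's centre
- jar: amber glass jar, 64 mm wide, 90 mm high, on the table beyond the board; origin under its centre
- mug: blue mug, 76 mm wide, 85 mm high, on the table to the right of and beyond the board; origin under its centre
- driver: screwdriver lying along y on the table beyond the board; origin under its middle
Things that resemble listed ones, but are neither listed nor needed, are in the scene too. Leave any purple look-alike of the box_a alone. Leave any purple look-alike of the box_b alone.

How it is judged:
At the end, for the whole second after the job is handed in: The full box stands flat on the pan, its centre within 35 mm of the pan's centre along each of the pan's axes, at rest, and the pan has sunk more than 3.5 mm; the two other boxes are within 40 mm of where they started and every other loose thing within 40 mm (value of joint pan above 0.0035 m and ((x of box_a in the frame of pan_mid between -0.035 and 0.035 m and y of box_a in the frame of pan_mid between -0.035 and 0.035 m and z of box_a in the frame of pan_mid between -0.004 and 0.004 m and angle between box_a's own z axis and vertical below 0.08 rad and linear speed of box_a below 0.02 m/s and distance of each of box_b, box_c from where it was at the start of the episode below 0.04 m) or (x of box_b in the frame of pan_mid between -0.035 and 0.035 m and y of box_b in the frame of pan_mid between -0.035 and 0.035 m and z of box_b in the frame of pan_mid between -0.004 and 0.004 m and angle between box_b's own z axis and vertical below 0.08 rad and linear speed of box_b below 0.02 m/s and distance of each of box_a, box_c from where it was at the start of the episode below 0.04 m) or (x of box_c in the frame of pan_mid between -0.035 and 0.035 m and y of box_c in the frame of pan_mid between -0.035 and 0.035 m and z of box_c in the frame of pan_mid between -0.004 and 0.004 m and angle between box_c's own z axis and vertical below 0.08 rad and linear speed of box_c below 0.02 m/s and distance of each of box_a, box_b from where it was at the start of the episode below 0.04 m)) and distance of each of knob_l, knob_r, foot, bracket, jar, mug, driver from where it was at the start of the episode below 0.04 m); the robot touches nothing.
It fails at once if a second box is pushed more than 40 mm from where it stood (distance of each of box_a, box_b from where it was at the start of the episode above 0.04 m or distance of each of box_b, box_c from where it was at the start of the episode above 0.04 m or distance of each of box_a, box_c from where it was at the start of the episode above 0.04 m).
It fails at once if a box is tipped over (angle between any of box_a, box_b, box_c's own z axis and vertical above 0.5 rad).
It fails at once if one of the other things is disturbed by more than 40 mm (distance of any of knob_l, knob_r, foot, bracket, jar, mug, driver from where it was at the start of the episode above 0.04 m).
It also fails if it takes over 72 s, if anything falls off the work surface, if the arm or the gripper's body presses on something with over 40 N, if the wrist force passes 120 N, or if a joint passes its speed limit or range.

## Robot

A 6-joint arm with a two-finger parallel gripper is mounted at the origin on the work surface. World frame = base frame: x ahead of the robot, y to its left, z up, the work surface at z = 0. Lengths are in m, angles in rad, forces in N, time in s.
With the tool pointing down it reaches from about 0.375 to 0.9 m from the base axis. Payload 3.1 kg.
Tool frame: the origin (TCP) lies on the centre line of the jaws, within the pads' length; the fingertips stand robot.finger_overhang ahead of it and the grasp point (between the pads) lies 2 mm behind it (robot.finger_overhang is the distance from the TCP to the fingertips, in m); z points along the fingers, y is the direction in which the jaws open and shut (so a half turn about z gives the same grasp; the last joint's range is limited). The gripper opens to 87 mm and grips with 3 to 60 N. Pads are 19 mm wide; open, the fingers measure 117 mm over their backs; the gripper's body (75 mm by 190 mm) begins 51 mm behind the grasp point.
Start: joints at [1.091, 0.527, 1.433, -0, 1.181, -0.178], TCP at [0.185, 0.597, 0.219] pointing down, gripper open.
Joint ranges: [-3.08, 3.08], [-0.75, 2.2], [0.22, 2.44], [-1.43, 4.57], [0, 2.65], [-2.85, 2.85]. Speed limits (rad/s): [2.79, 2.79, 3.14, 3.14, 3.14, 3.14].

## Interface

Orientations are given as a unit quaternion [x, y, z, w].
In Python, from rig import robot gives the robot as it stands. The module is installed in compiled form; this text tells all that it offers.
- The arm moves only by the tool step_arm, never from a script. Its arguments are lists of equal length, an entry for each row: "slide": the shift along the tool's x, y, z in mm, a list of three; "twist": the turn about the tool's z in degrees. A call has 1 to 20 rows; each row shifts and turns the commanded pose from where the row before left it, along the tool's axes as they then stand; what a row does not reach is not made up. A row lasts 1/12 s, in which the tool goes at most 41.7 mm and 7.16 degrees, less where a joint would pass 70% of its speed; a pose out of reach is approached as far as the arm can. A call is refused whole if a number of a shift passes 41.7 or a number of a turn 7.16, either way. A call with a gripper value outside its range is refused whole. "jaw" is the finger opening in mm, from 0 to 87, set as the call begins (left out, the last holds). The fingers move at their own pace and stop on an object; "force" is the grip in N (left out, the last holds). Time passes only in rows, so rows that do not move let the fingers close. It gives the time, the measured TCP pose, the force and the opening at its end, in the units of the state.
- robot.get_obs(): the state, without advancing time (a new reading comes with each control period).
- robot.camera(name): name is "scene" or "side" or "wrist"; returns a dict with "color" (480x640x3 uint8, blue, green, red), "depth" (480x640 float32, m along the optical axis (not along the pixel's ray), 0 where there is no reading), "camera_matrix" (3x3 intrinsics, pixels), "origin" and "orientation" of the camera in the world. Camera axes: x right, y down, z forward; pixel columns grow to the right and rows downward; lengths in m; the calibration is good to about 2 mm. A picture is of the moment at which its call begins.
- robot.hand_in(): hands the job in, once; it reports no verdict.
The state is a dict: "time": time; "q": joint angles; "joint_velocities": joint speeds; "joint_torque": joint torques, N m; "position": TCP position; "tool_rot": TCP orientation; "ft_force": force on the tool from outside, world axes, zero at the start; "moment": the same for the moment, N m; "grip_width": finger opening in m.
Only numpy, scipy, OpenCV 4.12 (cv2) and the standard library are available. Lean on these libraries where they do the work, as an engineer would, in place of code of your own. Each camera call takes 0.05 s, during which the arm holds its last target.

## Working session

There is one attempt and no reset: what is moved stays moved. The work goes in short steps, Python scripts to look and compute and a tool call to move; the robot and the scene stay as the last step left them, time stands still between calls to the robot, and variables do not carry over. Pictures are saved under pics/ and viewed, and the job is handed in when it is done.

Besides the shell and the picture viewer there is one more tool, called as name(argument=value, ...) on one line, values as JSON. step_arm: Moves the arm, as the interface text tells. Its arguments: {"type":"object","properties":{"slide":{"type":"array","items":{"type":"array","items":{"type":"number"}}},"twist":{"type":"array","items":{"type":"number"}},"jaw":{"type":"number"},"force":{"type":"number"}},"required":["slide","twist"]}

```bash
mkdir -p pics
cat > h.py <<'E'
import numpy as np,cv2
from rig import robot
from scipy.spatial.transform import Rotation as R
def cam(n):
    c=robot.camera(n);K=np.array(c["camera_matrix"]);M=R.from_quat(c["orientation"]).as_matrix() if np.size(c["orientation"])==4 else np.array(c["orientation"])
    return c["color"],c["depth"],K,np.array(c["origin"]),M
def onplane(u,v,z,K,o,M):
    d=M@np.linalg.inv(K)@np.array([u,v,1.]);return o+d*(z-o[2])/d[2]
def cloud(d,K,o,M):
    v,u=np.indices(d.shape);p=np.stack([(u-K[0,2])/K[0,0]*d,(v-K[1,2])/K[1,1]*d,d],-1)
    return p@M.T+o
E
python3 - <<'E'
from h import *
for n in["scene","side","wrist"]:
    c,d,K,o,M=cam(n);cv2.imwrite(f"pics/{n}0.png",c);print(n,o.round(3),M[:,2].round(3))
    np.savez(f"{n}0.npz",c=c,d=d,K=K,o=o,M=M)
s=robot.get_obs();print({k:np.round(v,3) for k,v in s.items()},robot.finger_overhang)
E
```

```text
scene [ 1.286 -0.549  0.828] [-0.632  0.418 -0.652]
side [ 0.259 -0.802  0.782] [ 0.279  0.687 -0.671]
wrist [0.105 0.622 0.386] [ 0.292 -0.093 -0.952]
{'time': np.float64(0.15), 'q': array([ 1.091,  0.528,  1.434,  0.   ,  1.181, -0.179]), 'joint_velocities': array([ 0.001, -0.004, -0.003,  0.001,  0.   , -0.001]), 'joint_torque': array([ 1.0000e-03, -4.4043e+01, -1.7684e+01,  6.3000e-02,  5.5000e-02,
       -0.0000e+00]), 'position': array([0.185, 0.596, 0.219]), 'tool_rot': array([ 0.15 ,  0.989, -0.001, -0.   ]), 'ft_force': array([0.951, 0.233, 0.38 ]), 'moment': array([0.072, 0.006, 0.015]), 'grip_width': np.float64(0.087)} 0.017
```

View pics/scene0.png

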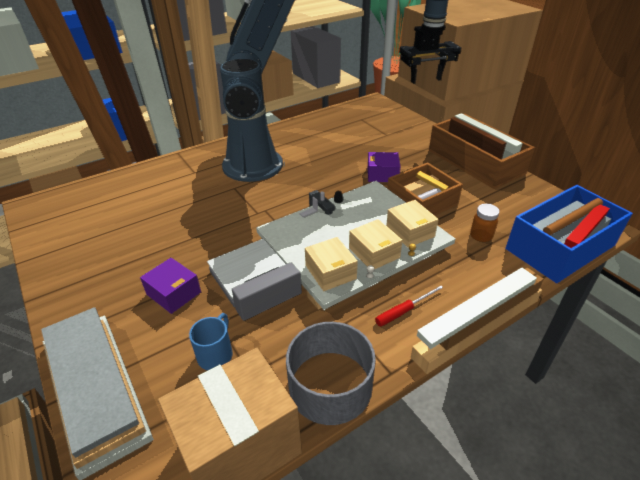

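View pics/side0.png

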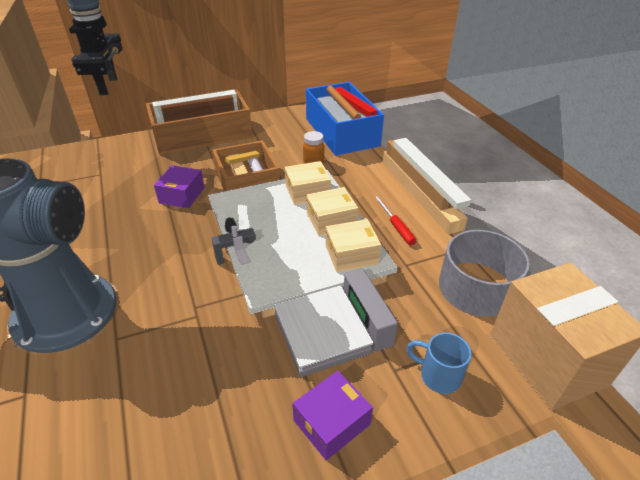

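View pics/wrist0.png

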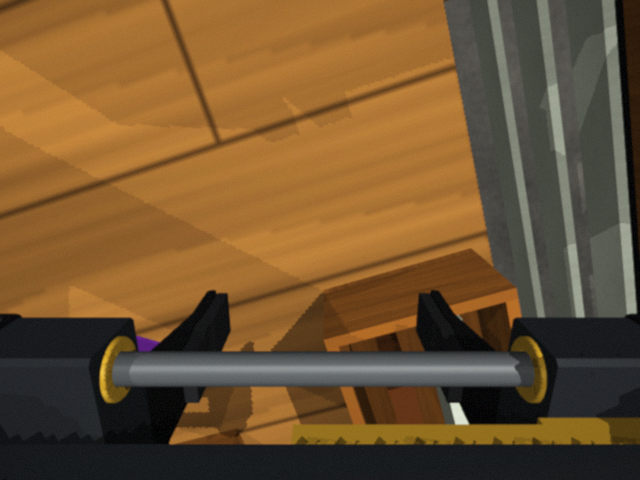

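Run:
```python
import numpy as np,cv2
from h import cloud
im=np.zeros((600,800,3),np.uint8);hm=np.full((600,800),-1.)
# px: col=(0.45-y)/0.00125 , row=(0.95-x)/0.00125
for n in["side0","scene0"]:
    f=np.load(n+".npz");P=cloud(f["d"],f["K"],f["o"],f["M"]).reshape(-1,3);C=f["c"].reshape(-1,3)
    ok=(f["d"].ravel()>0)&(P[:,2]<.15)&(P[:,2]>-.02);P=P[ok];C=C[ok]
    c=((.45-P[:,1])/.00125).astype(int);r=((.95-P[:,0])/.00125).astype(int)
    for dr in(0,1):
     for dc in(0,1):
      k=(r+dr>=0)&(r+dr<600)&(c+dc>=0)&(c+dc<800)
      for a,b,z,col in zip(r[k]+dr,c[k]+dc,P[k,2],C[k]):
        if z>hm[a,b]: hm[a,b]=z;im[a,b]=col
np.save("hm.npy",hm);cv2.imwrite("pics/top0.png",im)
h=cv2.applyColorMap(np.uint8(np.clip(hm/.12,0,1)*255),cv2.COLORMAP_JET);cv2.imwrite("pics/hm0.png",h)
```

```text
(no output)
```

View pics/top0.png

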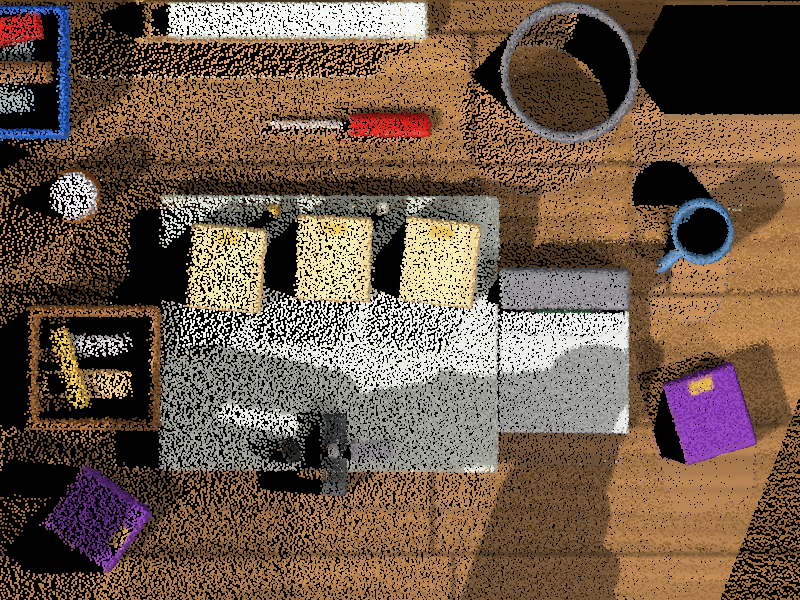

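View pics/hm0.png

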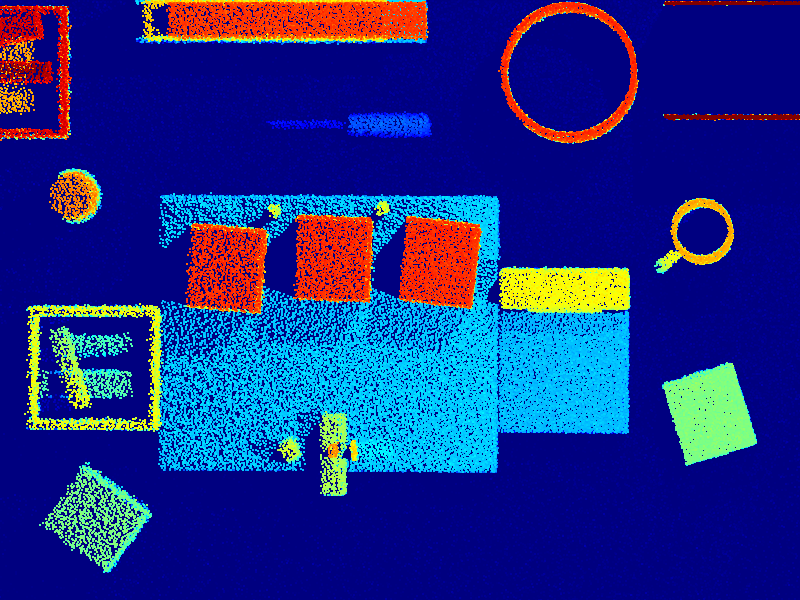

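```bash
python3 - <<'E'
import numpy as np,cv2
hm=np.load("hm.npy")
def rects(lo,hi,amin,tag):
    m=np.uint8((hm>lo)&(hm<hi))*255
    m=cv2.morphologyEx(m,cv2.MORPH_CLOSE,np.ones((5,5)))
    for c in cv2.findContours(m,cv2.RETR_EXTERNAL,cv2.CHAIN_APPROX_NONE)[0]:
        if cv2.contourArea(c)<amin: continue
        (u,v),(w,h),a=cv2.minAreaRect(c)
        b=cv2.boxPoints(((u,v),(w,h),a))
        if .9-.0<0: continue
        x,y=.95-v*.00125,.45-u*.00125
        if .36<x<.72 and -.36<y<.27: print(tag,"c",round(x,3),round(y,3),"size",round(w*1.25),round(h*1.25),"ang",round(a,1),"x",(.95-b[:,1].max()*.00125).round(3),(.95-b[:,1].min()*.00125).round(3),"y",(.45-b[:,0].max()*.00125).round(3),(.45-b[:,0].min()*.00125).round(3),"z",np.median(hm[m>0]).round(3))
rects(.09,.106,500,"box")
rects(.05,.08,40,"mid")
rects(.032,.0475,5000,"board/pan")
print(np.median(hm[340:420,520:610]),np.median(hm[360:400,200:300]))
E
python3 - <<'E'
import cv2
a=cv2.imread("pics/side0.png")[140:320,190:410];cv2.imwrite("pics/c0.png",cv2.resize(a,None,fx=3,fy=3,interpolation=2))
E
```

```text
box c 0.616 0.169 size 98 108 ang 5.4 x 0.558 0.674 y 0.115 0.223 z 0.099
box c 0.623 -0.099 size 96 108 ang 6.9 x 0.564 0.683 y -0.153 -0.045 z 0.099
box c 0.627 0.034 size 98 108 ang 1.7 x 0.572 0.683 y -0.017 0.084 z 0.099
mid c 0.388 0.089 size 31 28 ang 68.2 x 0.368 0.407 y 0.07 0.107 z 0.061
mid c 0.384 0.027 size 105 48 ang 88.9 x 0.331 0.437 y 0.002 0.052 z 0.061
mid c 0.562 0.149 size 49 4 ang 3.8 x 0.558 0.566 y 0.125 0.174 z 0.061
mid c 0.588 -0.255 size 163 58 ang 0.8 x 0.558 0.618 y -0.337 -0.173 z 0.061
mid c 0.686 0.107 size 18 15 ang 90.0 x 0.678 0.695 y 0.1 0.115 z 0.061
mid c 0.691 -0.027 size 16 19 ang 66.8 x 0.68 0.702 y -0.038 -0.015 z 0.061
board/pan c 0.534 -0.04 size 593 348 ang 0.5 x 0.357 0.711 y -0.339 0.258 z 0.038
0.03781666861643862 0.03860415807827222
```

View pics/c0.png

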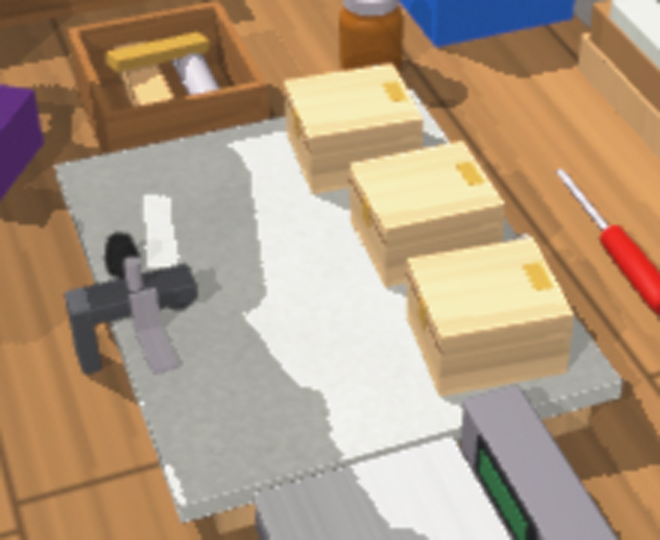

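Boxes to choose from: plywood ones at side px (308,178), (333,207) and (353,242). The purple look-alikes at (180,187) and (332,413) are excluded. The scale is at the -y end and the lane is clear. First I go above and behind the left box.

step_arm(slide=[[0, 0, 0], [0, 0, 0], [0, 0, 0]], twist=[-5.8, -5.8, -5.7], jaw=40)

```text
time: 0.4
position: [0.185, 0.5966, 0.2188]
tool_rot: [-0.003, 1.0, -0.0, -0.0]
ft_force: [0.2, 0.0, 0.4]
grip_width: 0.0741
```

step_arm(slide=[[-25.5, -21.5, 0], [-25.5, -21.5, 0], [-25.5, -21.5, 0], [-25.5, -21.5, 0], [-25.5, -21.5, 0], [-25.5, -21.5, 0], [-25.5, -21.5, 0], [-25.5, -21.5, 0], [-25.5, -21.5, 0], [-25.5, -21.5, 0], [-25.5, -21.5, 0], [-25.5, -21.5, 0], [-25.5, -21.5, 0], [-25.5, -21.5, 0], [-25.5, -21.5, 0], [-25.5, -21.5, 0], [-25.5, -21.5, 0], [-25.5, -21.5, 0], [-25.5, -21.5, 0], [-25.5, -21.5, 0]], twist=[0, 0, 0, 0, 0, 0, 0, 0, 0, 0, 0, 0, 0, 0, 0, 0, 0, 0, 0, 0])

```text
time: 2.07
position: [0.6964, 0.1662, 0.2187]
tool_rot: [-0.0, 1.0, -0.0, -0.001]
ft_force: [0.7, 0.0, 0.0]
grip_width: 0.0402
```

step_arm(slide=[[0, 0, 20], [0, 0, 20], [0, 0, 20], [0, 0, 20], [0, 0, 20], [0, 0, 20], [0, 0, 19], [0, 0, 0]], twist=[0, 0, 0, 0, 0, 0, 0, 0])

```text
time: 2.73
position: [0.6919, 0.1671, 0.075]
tool_rot: [-0.0, 1.0, -0.0, -0.005]
ft_force: [-1.4, -0.0, -1.9]
grip_width: 0.0401
```

Run:
```python
from h import *
c=cam("scene")[0];cv2.imwrite("pics/s1.png",cv2.resize(c[150:320,200:480],None,fx=2.8,fy=2.8))
print(robot.get_obs()["ft_force"])
```

```text
[-0.71958843  0.63278072 -0.11918113]
```

View pics/s1.png

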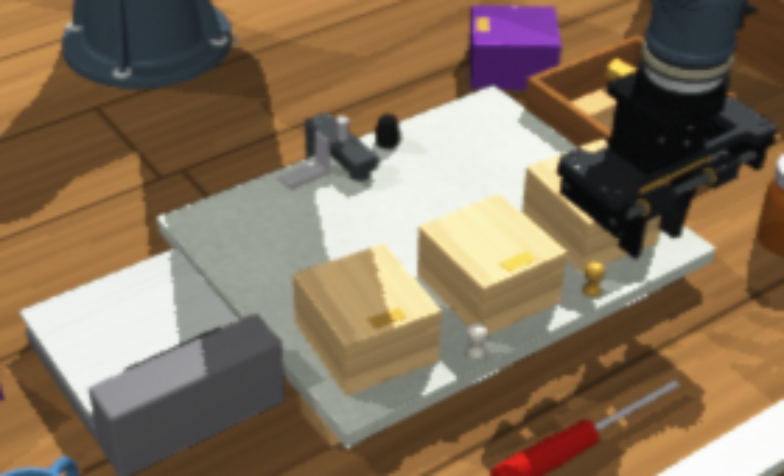

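step_arm(slide=[[2, 0, 0], [2, 0, 0], [2, 0, 0], [2, 0, 0], [2, 0, 0], [2, 0, 0], [2, 0, 0]], twist=[0, 0, 0, 0, 0, 0, 0])

```text
time: 3.37
position: [0.6815, 0.1675, 0.0807]
tool_rot: [-0.001, 1.0, 0.0, 0.0]
ft_force: [1.1, -0.8, -0.7]
grip_width: 0.0401
```

step_arm(slide=[[2, 0, 0], [2, 0, 0], [2, 0, 0]], twist=[0, 0, 0])

```text
time: 3.62
position: [0.6759, 0.1676, 0.0804]
tool_rot: [-0.0, 1.0, 0.0, 0.001]
ft_force: [1.0, 0.4, 0.3]
grip_width: 0.0398
```

step_arm(slide=[[2, 0, 0], [2, 0, 0], [2, 0, 0]], twist=[0, 0, 0])

```text
time: 3.87
position: [0.6697, 0.1676, 0.0803]
tool_rot: [-0.001, 1.0, 0.0, 0.0]
ft_force: [0.7, 1.4, 0.1]
grip_width: 0.0402
```

step_arm(slide=[[2, 0, 0], [2, 0, 0]], twist=[0, 0])

```text
time: 4.03
position: [0.6656, 0.1675, 0.0803]
tool_rot: [-0.001, 1.0, 0.0, 0.0]
ft_force: [1.0, 0.9, -0.1]
grip_width: 0.0403
```

```bash
cat > boxes.py <<'E'
from h import *
def boxes(n="side",lo=.09,hi=.106):
    c,d,K,o,M=cam(n);P=cloud(d,K,o,M)
    hsv=cv2.cvtColor(c,cv2.COLOR_BGR2HSV)
    m=(d>0)&(P[...,2]>lo)&(P[...,2]<hi)&(P[...,0]>.38)&(P[...,0]<.74)&(P[...,1]>-.4)&(P[...,1]<.26)&(hsv[...,1]>40)&(hsv[...,0]>12)&(hsv[...,0]<35)
    k,l,s,_=cv2.connectedComponentsWithStats(np.uint8(m))
    for i in range(1,k):
        if s[i,4]<150: continue
        q=P[l==i][:,:2]*1000
        (u,v),(w,h),a=cv2.minAreaRect(q.astype(np.float32))
        print(n,"x",round(u,1),"y",round(v,1),"wh",round(w,1),round(h,1),"ang",round(a,1),"z",np.median(P[l==i][:,2]).round(4),"n",s[i,4])
    return c
if __name__=="__main__":
    for n in("side","scene"): boxes(n)
    print(robot.get_obs()["ft_force"].round(2))
E
python3 boxes.py
```

```text
side x 605.2 y 163.8 wh 93.6 107.4 ang 87.4 z 0.098 n 881
side x 625.4 y 33.5 wh 96.4 102.0 ang 87.3 z 0.098 n 1077
side x 620.8 y -98.9 wh 93.4 101.9 ang 82.7 z 0.0981 n 1351
scene x 606.5 y 131.2 wh 26.2 104.5 ang 88.3 z 0.099 n 216
scene x 629.2 y 34.2 wh 92.3 104.2 ang 88.4 z 0.1001 n 1075
scene x 625.0 y -97.8 wh 93.0 104.0 ang 83.3 z 0.1001 n 1217
[-0.3  -0.02 -0.41]
```

Left box moved about 9 mm with about 1 N, so it is likely light. Next the middle one.

step_arm(slide=[[-15, 0, 0], [-15, 0, 0], [-1, 0, -30], [0, 0, -30], [0, -34, 0], [0, -34, 0], [0, -34, 0], [0, -33, 0], [0, 0, 0], [0, 0, 20], [0, 0, 20], [0, 0, 20], [0, 0, 0], [0, 0, 0], [0, 0, 0]], twist=[0, 0, 0, 0, 0, 0, 0, 0, 0, 0, 0, 0, 0, 0, 0])

```text
time: 5.38
position: [0.6973, 0.0327, 0.081]
tool_rot: [-0.001, 1.0, -0.0, 0.0]
ft_force: [1.2, 0.5, 0.0]
grip_width: 0.0403
```

step_arm(slide=[[2, 0, 0], [2, 0, 0], [2, 0, 0], [2, 0, 0]], twist=[0, 0, 0, 0])

```text
time: 5.72
position: [0.6889, 0.0326, 0.0811]
tool_rot: [-0.001, 1.0, -0.0, 0.001]
ft_force: [-0.0, 0.7, 0.5]
grip_width: 0.04
```

step_arm(slide=[[2, 0, 0], [2, 0, 0], [2, 0, 0]], twist=[0, 0, 0])

```text
time: 5.97
position: [0.6838, 0.0325, 0.0811]
tool_rot: [-0.0, 1.0, 0.0, 0.002]
ft_force: [1.7, 0.1, 0.4]
grip_width: 0.0398
```

step_arm(slide=[[2, 0, 0], [2, 0, 0], [2, 0, 0]], twist=[0, 0, 0])

```text
time: 6.22
position: [0.6772, 0.0323, 0.0806]
tool_rot: [-0.001, 1.0, -0.0, 0.001]
ft_force: [3.2, 1.1, 1.9]
grip_width: 0.0399
```

step_arm(slide=[[2, 0, 0], [2, 0, 0]], twist=[0, 0])

```text
time: 6.38
position: [0.6729, 0.0323, 0.0804]
tool_rot: [-0.001, 1.0, -0.0, 0.0]
ft_force: [2.1, -0.2, 1.2]
grip_width: 0.0403
```

```bash
python3 boxes.py
```

```text
side x 602.0 y 164.1 wh 95.2 101.9 ang 88.7 z 0.0979 n 874
side x 612.7 y 30.8 wh 108.4 95.4 ang 1.6 z 0.098 n 1095
side x 620.2 y -98.3 wh 96.2 101.9 ang 83.7 z 0.0982 n 1353
scene x 624.1 y -98.6 wh 91.6 103.4 ang 83.7 z 0.1 n 1222
[1.   0.34 1.43]
```

step_arm(slide=[[2, 0, 0], [2, 0, 0]], twist=[0, 0])

```text
time: 6.65
position: [0.6687, 0.0324, 0.0801]
tool_rot: [-0.001, 1.0, -0.0, 0.0]
ft_force: [3.1, 0.1, 0.6]
grip_width: 0.0402
```

step_arm(slide=[[2, 0, 0]], twist=[0])

```text
time: 6.73
position: [0.6666, 0.0325, 0.0801]
tool_rot: [-0.001, 1.0, -0.0, -0.0]
ft_force: [1.5, 1.0, 1.3]
grip_width: 0.0398
```

step_arm(slide=[[2, 0, 0]], twist=[0])

```text
time: 6.82
position: [0.6644, 0.0325, 0.0801]
tool_rot: [-0.001, 1.0, 0.0, -0.0]
ft_force: [2.1, -0.9, 0.8]
grip_width: 0.0401
```

step_arm(slide=[[2, 0, 0]], twist=[0])

```text
time: 6.9
position: [0.6624, 0.0325, 0.0801]
tool_rot: [-0.001, 1.0, 0.0, -0.0]
ft_force: [2.0, 0.3, 0.4]
grip_width: 0.04
```

step_arm(slide=[[-17, 0, 0], [-18, 0, 0], [0, 0, -30], [0, 0, -30], [0, -34, 0], [0, -34, 0], [0, -34, 0], [0, -30, 0], [0, 0, 0], [0, 0, 20], [0, 0, 20], [0, 0, 20], [0, 0, 0], [0, 0, 0], [0, 0, 0]], twist=[0, 0, 0, 0, 0, 0, 0, 0, 0, 0, 0, 0, 0, 0, 0])

```text
time: 8.15
position: [0.6979, -0.0992, 0.0807]
tool_rot: [-0.001, 1.0, 0.0, -0.0]
ft_force: [0.1, -0.4, 0.0]
grip_width: 0.0403
```

step_arm(slide=[[2, 0, 0], [2, 0, 0], [2, 0, 0], [2, 0, 0], [2, 0, 0], [2, 0, 0], [2, 0, 0], [2, 0, 0]], twist=[0, 0, 0, 0, 0, 0, 0, 0])

```text
time: 8.82
position: [0.6835, -0.0994, 0.0807]
tool_rot: [-0.0, 1.0, 0.0, 0.002]
ft_force: [3.1, 1.2, -0.1]
grip_width: 0.0398
```

step_arm(slide=[[2, 0, 0], [2, 0, 0]], twist=[0, 0])

```text
time: 8.98
position: [0.679, -0.0994, 0.0807]
tool_rot: [-0.0, 1.0, -0.0, 0.001]
ft_force: [3.8, 1.5, 0.9]
grip_width: 0.0399
```

step_arm(slide=[[2, 0, 0]], twist=[0])

```text
time: 9.07
position: [0.6768, -0.0994, 0.0807]
tool_rot: [-0.0, 1.0, -0.0, 0.001]
ft_force: [3.7, 2.5, -0.3]
grip_width: 0.0398
```

step_arm(slide=[[2, 0, 0]], twist=[0])

```text
time: 9.15
position: [0.6746, -0.0994, 0.0807]
tool_rot: [-0.0, 1.0, -0.0, 0.001]
ft_force: [4.7, 1.5, 0.6]
grip_width: 0.0402
```

```bash
python3 boxes.py
```

```text
side x 601.6 y 163.4 wh 96.9 100.4 ang 88.1 z 0.0978 n 870
side x 599.4 y 31.7 wh 102.4 99.0 ang 1.1 z 0.0981 n 1087
side x 612.3 y -102.0 wh 94.8 106.4 ang 84.6 z 0.0983 n 1393
scene x 606.0 y 165.9 wh 95.1 103.5 ang 87.3 z 0.1 n 928
[3.74 2.   0.54]
```

step_arm(slide=[[0, 0, 0], [0, 0, 0], [0, 0, 0]], twist=[0, 0, 0])

```text
time: 9.5
position: [0.674, -0.0995, 0.0805]
tool_rot: [-0.001, 1.0, -0.0, 0.0]
ft_force: [3.5, 1.7, 2.8]
grip_width: 0.0399
```

step_arm(slide=[[1, 0, 0], [1, 0, 0]], twist=[0, 0])

```text
time: 9.67
position: [0.6729, -0.0996, 0.0806]
tool_rot: [-0.0, 1.0, -0.0, 0.001]
ft_force: [5.0, 1.5, 1.8]
grip_width: 0.0402
```

step_arm(slide=[[1, 0, 0]], twist=[0])

```text
time: 9.75
position: [0.6719, -0.0996, 0.0805]
tool_rot: [-0.0, 1.0, -0.0, 0.001]
ft_force: [4.9, 1.8, 1.5]
grip_width: 0.0401
```

step_arm(slide=[[1, 0, 0]], twist=[0])

```text
time: 9.83
position: [0.6709, -0.0996, 0.0805]
tool_rot: [-0.0, 1.0, -0.0, 0.001]
ft_force: [5.6, 2.6, 1.6]
grip_width: 0.04
```

step_arm(slide=[[1, 0, 0]], twist=[0])

```text
time: 9.92
position: [0.6699, -0.0997, 0.0806]
tool_rot: [-0.0, 1.0, -0.0, 0.001]
ft_force: [5.6, 2.0, 1.8]
grip_width: 0.0401
```

step_arm(slide=[[1, 0, 0]], twist=[0])

```text
time: 10.0
position: [0.6689, -0.0996, 0.0806]
tool_rot: [-0.0, 1.0, -0.0, 0.001]
ft_force: [5.5, 1.8, 1.6]
grip_width: 0.0398
```

step_arm(slide=[[1, 0, 0]], twist=[0])

```text
time: 10.08
position: [0.6679, -0.0996, 0.0805]
tool_rot: [-0.0, 1.0, -0.0, 0.001]
ft_force: [4.5, 1.6, 0.8]
grip_width: 0.0399
```

Run:
```python
from boxes import *
c=boxes("scene");cv2.imwrite("pics/s2.png",cv2.resize(c[150:320,200:480],None,fx=2.8,fy=2.8))
```

```text
scene x 606.1 y 165.1 wh 96.3 102.6 ang 88.7 z 0.1 n 918
scene x 649.5 y 38.8 wh 29.6 96.4 ang 18.6 z 0.0992 n 157
```

View pics/s2.png

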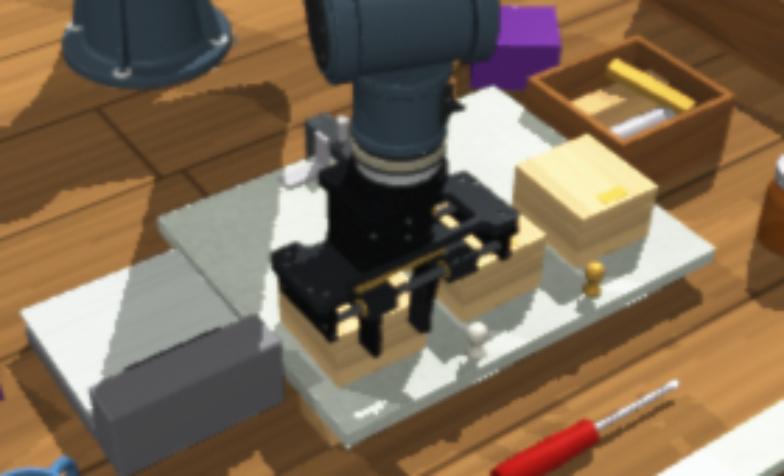

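step_arm(slide=[[-5, 0, 0], [0, 0, 0], [0, 0, 0]], twist=[0, 0, 0])

```text
time: 10.38
position: [0.6702, -0.0996, 0.0793]
tool_rot: [-0.001, 1.0, 0.0, -0.002]
ft_force: [-1.1, -0.3, -0.0]
grip_width: 0.0397
```

```bash
python3 -c "
from h import *
for i in range(4): robot.camera('wrist');o=robot.get_obs();print(o['ft_force'].round(2),o['time'])"
```

```text
[ 0.1  -0.11 -0.24] 10.4333
[-0.48 -0.23 -0.13] 10.4833
[ 0.06  0.7  -0.35] 10.5333
[-0.19 -0.44 -0.62] 10.5833
```

step_arm(slide=[[1.5, 0, 0], [1.5, 0, 0], [1.5, 0, 0], [1.5, 0, 0]], twist=[0, 0, 0, 0])

```text
time: 10.92
position: [0.6669, -0.0994, 0.0804]
tool_rot: [-0.0, 1.0, 0.0, 0.001]
ft_force: [2.8, 1.4, -1.9]
grip_width: 0.0399
```

step_arm(slide=[[1, 0, 0]], twist=[0])

```text
time: 11.0
position: [0.6658, -0.0993, 0.0804]
tool_rot: [-0.0, 1.0, 0.0, 0.001]
ft_force: [2.7, 1.7, -2.4]
grip_width: 0.0398
```

step_arm(slide=[[1, 0, 0]], twist=[0])

```text
time: 11.08
position: [0.6647, -0.0993, 0.0804]
tool_rot: [-0.0, 1.0, 0.0, 0.001]
ft_force: [2.6, 1.3, -1.3]
grip_width: 0.04
```

step_arm(slide=[[1, 0, 0]], twist=[0])

```text
time: 11.17
position: [0.6635, -0.0993, 0.0804]
tool_rot: [-0.0, 1.0, 0.0, 0.001]
ft_force: [3.0, 1.0, -1.6]
grip_width: 0.0405
```

Right reads 3–5 N and middle about 2 N, so the two aren't cleanly separated. I'll re-test the middle box from the near side, which also pushes it back.

step_arm(slide=[[-5, 0, 0], [0, 0, -30], [0, 0, -30], [28, 26.5, 0], [28, 26.5, 0], [28, 26.5, 0], [28, 26.5, 0], [28, 26, 0], [0, 0, 0], [0, 0, 20], [0, 0, 20], [0, 0, 20], [0, 0, 0], [0, 0, 0]], twist=[0, 0, 0, 0, 0, 0, 0, 0, 0, 0, 0, 0, 0, 0])

```text
time: 12.33
position: [0.5268, 0.0321, 0.0796]
tool_rot: [-0.001, 1.0, 0.0, -0.002]
ft_force: [0.6, -1.6, -0.6]
grip_width: 0.0399
```

```bash
python3 boxes.py; python3 -c "
from h import *
for i in range(3): robot.camera('wrist');o=robot.get_obs();print(o['ft_force'].round(2),o['time'])"
```

```text
side x 628.9 y 163.5 wh 95.5 47.0 ang 87.9 z 0.0977 n 283
side x 600.1 y 31.9 wh 95.3 101.9 ang 89.8 z 0.098 n 667
side x 600.5 y -104.4 wh 94.5 102.1 ang 89.2 z 0.0983 n 1392
scene x 605.1 y 165.0 wh 95.2 104.7 ang 89.7 z 0.1001 n 920
scene x 598.6 y 32.0 wh 112.6 91.6 ang 0.7 z 0.1001 n 1046
scene x 604.2 y -103.0 wh 92.6 102.8 ang 89.5 z 0.1 n 1192
[ 0.65  0.36 -0.38]
[0.38 0.46 0.58] 12.4833
[-0.53  0.03 -0.22] 12.5333
[-0.13 -0.24 -0.51] 12.5833
```

step_arm(slide=[[-2, 0, 0], [-2, 0, 0], [-2, 0, 0], [-2, 0, 0], [-2, 0, 0], [-2, 0, 0], [-2, 0, 0], [-2, 0, 0], [-1, 0, 0], [-1, 0, 0]], twist=[0, 0, 0, 0, 0, 0, 0, 0, 0, 0])

```text
time: 13.42
position: [0.5459, 0.0324, 0.0801]
tool_rot: [-0.001, 1.0, 0.0, -0.0]
ft_force: [-0.7, -0.6, -1.0]
grip_width: 0.0399
```

step_arm(slide=[[-1, 0, 0], [-1, 0, 0]], twist=[0, 0])

```text
time: 13.58
position: [0.5479, 0.0324, 0.0801]
tool_rot: [-0.001, 1.0, 0.0, -0.0]
ft_force: [-0.4, -1.1, -0.3]
grip_width: 0.0398
```

step_arm(slide=[[-1, 0, 0]], twist=[0])

```text
time: 13.67
position: [0.5489, 0.0323, 0.0802]
tool_rot: [-0.001, 1.0, 0.0, -0.0]
ft_force: [-0.4, -0.2, -1.2]
grip_width: 0.0402
```

step_arm(slide=[[-1, 0, 0]], twist=[0])

```text
time: 13.75
position: [0.5499, 0.0323, 0.0802]
tool_rot: [-0.001, 1.0, -0.0, -0.0]
ft_force: [-1.2, 0.5, -0.0]
grip_width: 0.04
```

step_arm(slide=[[-1, 0, 0]], twist=[0])

```text
time: 13.83
position: [0.5509, 0.0323, 0.0802]
tool_rot: [-0.001, 1.0, -0.0, -0.0]
ft_force: [-1.7, -0.7, -0.6]
grip_width: 0.0396
```

step_arm(slide=[[-1, 0, 0]], twist=[0])

```text
time: 13.92
position: [0.5518, 0.0323, 0.0802]
tool_rot: [-0.001, 1.0, 0.0, -0.0]
ft_force: [-1.4, -0.1, 0.0]
grip_width: 0.0401
```

step_arm(slide=[[-1, 0, 0]], twist=[0])

```text
time: 14.0
position: [0.5529, 0.0324, 0.0802]
tool_rot: [-0.001, 1.0, 0.0, -0.0]
ft_force: [-1.2, -0.3, -0.6]
grip_width: 0.0401
```

step_arm(slide=[[-1, 0, 0]], twist=[0])

```text
time: 14.08
position: [0.5539, 0.0324, 0.0803]
tool_rot: [-0.001, 1.0, -0.0, 0.0]
ft_force: [-0.8, -0.3, -0.5]
grip_width: 0.0402
```

```bash
python3 boxes.py
```

```text
side x 613.1 y 30.8 wh 104.2 93.8 ang 0.2 z 0.098 n 569
side x 600.7 y -104.3 wh 102.7 93.9 ang 0.4 z 0.0982 n 1392
scene x 605.3 y 165.8 wh 94.6 103.7 ang 88.4 z 0.1002 n 924
scene x 613.0 y 32.9 wh 94.2 112.4 ang 89.7 z 0.1 n 1087
scene x 604.7 y -103.8 wh 92.5 105.2 ang 89.3 z 0.1 n 1186
[-0.16  0.21  0.39]
```

Middle box now reads about 1 N, so it is light. The right box is the full one (about 3–5 N). I go behind it and push it into the lane.

step_arm(slide=[[6, 0, 0], [0, 0, -30], [0, 0, -30], [-28, -27, 0], [-28, -27, 0], [-28, -27, 0], [-28, -27, 0], [-25, -26, 0], [0, 0, 0], [0, 0, 20], [0, 0, 20], [0, 0, 20], [0, 0, 0]], twist=[0, 0, 0, 0, 0, 0, 0, 0, 0, 0, 0, 0, 0])

```text
time: 15.27
position: [0.6811, -0.1003, 0.0758]
tool_rot: [-0.0, 1.0, 0.001, -0.004]
ft_force: [-0.7, 0.0, 0.4]
grip_width: 0.04
```

step_arm(slide=[[4, 0, 0], [4, 0, 0], [4, 0, 0], [4, 0, 0], [4, 0, 0], [4, 0, 0], [4, 0, 0], [4, 0, 0], [4, 0, 0], [4, 0, 0], [4, 0, 0], [4, 0, 0], [4, 0, 0], [4, 0, 0], [4, 0, 0], [4, 0, 0], [4, 0, 0], [4, 0, 0], [4, 0, 0], [4, 0, 0]], twist=[0, 0, 0, 0, 0, 0, 0, 0, 0, 0, 0, 0, 0, 0, 0, 0, 0, 0, 0, 0])

```text
time: 16.93
position: [0.6076, -0.1025, 0.0815]
tool_rot: [-0.0, 1.0, -0.001, 0.003]
ft_force: [5.5, 0.5, 1.1]
grip_width: 0.0397
```

Run:
```python
from boxes import *
boxes("scene");c=boxes("side");cv2.imwrite("pics/d3.png",cv2.resize(c[120:380,180:440],None,fx=2.3,fy=2.3))
```

```text
scene x 605.6 y 165.4 wh 94.0 103.3 ang 88.6 z 0.1001 n 926
scene x 618.8 y 31.4 wh 103.1 91.8 ang 0.7 z 0.1001 n 963
side x 601.9 y 164.0 wh 96.1 100.3 ang 88.4 z 0.0979 n 830
side x 583.7 y 31.3 wh 43.1 94.8 ang 3.5 z 0.098 n 413
side x 547.1 y -105.7 wh 106.2 92.8 ang 0.3 z 0.0983 n 1449
```

View pics/d3.png

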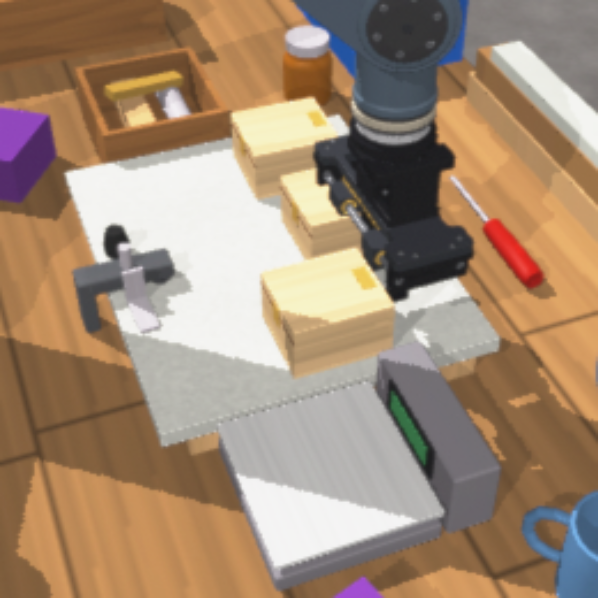

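step_arm(slide=[[4, 0, 0], [4, 0, 0], [4, 0, 0], [4, 0, 0], [4, 0, 0], [4, 0, 0], [4, 0, 0], [4, 0, 0], [4, 0, 0], [4, 0, 0], [4, 0, 0], [4, 0, 0], [4, 0, 0], [3, 0, 0], [2, 0, 0]], twist=[0, 0, 0, 0, 0, 0, 0, 0, 0, 0, 0, 0, 0, 0, 0])

```text
time: 18.28
position: [0.5507, -0.1026, 0.0814]
tool_rot: [-0.0, 1.0, -0.001, 0.003]
ft_force: [6.2, 1.3, 1.9]
grip_width: 0.0402
```

```bash
python3 boxes.py
```

```text
side x 586.6 y 166.0 wh 93.3 70.2 ang 88.6 z 0.098 n 439
side x 490.6 y -106.8 wh 93.3 105.3 ang 89.9 z 0.0984 n 1476
scene x 605.7 y 165.5 wh 93.0 101.7 ang 88.5 z 0.1001 n 920
scene x 618.3 y 33.0 wh 94.6 101.9 ang 89.8 z 0.1001 n 1060
[4.42 0.12 2.79]
```

step_arm(slide=[[-10, 0, 0], [0, 0, -27], [0, 0, -27], [0, 0, -26], [24, 23, 0], [24, 23, 0], [23, 22, 0], [0, 0, 0]], twist=[0, 0, 0, 0, 0, 0, 0, 0])

```text
time: 19.05
position: [0.4776, -0.0289, 0.1592]
tool_rot: [-0.002, 1.0, 0.002, -0.007]
ft_force: [-0.9, 0.3, -0.2]
grip_width: 0.04
```

step_arm(slide=[[0, 0, 0], [0, 0, 0], [0, 0, 0], [0, 0, 0], [0, 0, 0], [0, 0, 0], [0, 0, 0], [0, 0, 0], [0, 0, 0], [0, 0, 0], [0, 0, 0], [0, 0, 0], [0, 0, 0], [0, 0, 0]], twist=[6.9, 6.9, 6.9, 6.9, 6.9, 6.9, 6.9, 6.9, 6.9, 6.9, 7, 7, 7, 0])

```text
time: 20.22
position: [0.4856, -0.0337, 0.1598]
tool_rot: [0.707, 0.707, -0.001, -0.001]
ft_force: [0.1, -0.3, -0.3]
grip_width: 0.04
```

```bash
python3 boxes.py; python3 -c "
from h import *
o=robot.get_obs();print(o['position'].round(4),R.from_quat(o['tool_rot']).as_matrix().round(3))"
```

```text
side x 613.9 y 31.7 wh 95.3 101.9 ang 89.9 z 0.098 n 1085
side x 487.4 y -106.7 wh 100.6 93.1 ang 0.7 z 0.0983 n 1481
scene x 605.8 y 164.8 wh 93.8 103.1 ang 88.2 z 0.1 n 934
scene x 491.3 y -104.7 wh 104.6 91.9 ang 0.3 z 0.0999 n 983
scene x 617.7 y 31.6 wh 103.3 93.1 ang 0.9 z 0.1002 n 1071
[0.8  0.35 0.19]
[ 0.486  -0.0337  0.1599] [[-0.004  1.    -0.002]
 [ 1.     0.004  0.   ]
 [ 0.    -0.002 -1.   ]]
```

step_arm(slide=[[0, 4, 21], [0, 0, 21], [0, 0, 21], [0, 0, 21], [0, 0, 0], [0, 0, 0]], twist=[0, 0, 0, 0, 0, 0])

```text
time: 20.82
position: [0.4898, -0.0335, 0.0755]
tool_rot: [0.706, 0.708, -0.001, -0.002]
ft_force: [0.8, -0.8, -0.7]
grip_width: 0.0401
```

step_arm(slide=[[-4, 0, 0], [-4, 0, 0], [-4, 0, 0], [-4, 0, 0], [-4, 0, 0], [-4, 0, 0], [-4, 0, 0], [-4, 0, 0], [-4, 0, 0], [-4, 0, 0], [-4, 0, 0], [-4, 0, 0], [-4, 0, 0], [-4, 0, 0], [-4, 0, 0], [-4, 0, 0], [-4, 0, 0], [-4, 0, 0], [-4, 0, 0], [-4, 0, 0]], twist=[0, 0, 0, 0, 0, 0, 0, 0, 0, 0, 0, 0, 0, 0, 0, 0, 0, 0, 0, 0])

```text
time: 22.48
position: [0.4901, -0.1118, 0.0773]
tool_rot: [0.707, 0.707, 0.001, -0.002]
ft_force: [-0.4, 6.5, 5.8]
grip_width: 0.0401
```

```bash
python3 boxes.py
```

```text
side x 647.7 y 160.5 wh 96.6 28.7 ang 72.2 z 0.0979 n 161
side x 618.8 y 31.4 wh 94.4 92.0 ang 89.7 z 0.0983 n 491
side x 486.2 y -164.6 wh 102.9 100.6 ang 89.8 z 0.0984 n 1760
scene x 605.7 y 165.2 wh 93.9 103.0 ang 87.6 z 0.1 n 931
scene x 618.4 y 31.4 wh 102.1 92.0 ang 0.1 z 0.1 n 1064
scene x 489.2 y -165.5 wh 99.4 106.3 ang 89.9 z 0.0998 n 1081
[-0.49  5.13  3.29]
```

step_arm(slide=[[-4, 0, 0], [-4, 0, 0], [-4, 0, 0], [-4, 0, 0], [-4, 0, 0], [-4, 0, 0], [-4, 0, 0], [-4, 0, 0], [-4, 0, 0], [-4, 0, 0], [-4, 0, 0], [-4, 0, 0], [-4, 0, 0], [-4, 0, 0], [-4, 0, 0], [-4, 0, 0], [-4, 0, 0], [-3, 0, 0]], twist=[0, 0, 0, 0, 0, 0, 0, 0, 0, 0, 0, 0, 0, 0, 0, 0, 0, 0])

```text
time: 24.08
position: [0.4911, -0.1853, 0.0763]
tool_rot: [0.707, 0.707, -0.0, 0.0]
ft_force: [0.5, 4.3, -2.0]
grip_width: 0.0402
```

Run:
```python
from boxes import *
boxes("scene",.08);c=boxes("side",.08);cv2.imwrite("pics/d4.png",cv2.resize(c[120:380,180:440],None,fx=2.3,fy=2.3))
print(robot.get_obs()["ft_force"].round(2))
```

```text
scene x 605.1 y 165.0 wh 94.8 106.1 ang 88.5 z 0.0998 n 1084
scene x 618.3 y 32.7 wh 102.3 95.4 ang 0.4 z 0.0997 n 1226
scene x 491.8 y -238.5 wh 99.8 105.2 ang 89.3 z 0.0969 n 1279
side x 636.2 y 30.0 wh 57.6 92.6 ang 0.6 z 0.0977 n 494
side x 487.5 y -239.1 wh 103.4 101.9 ang 1.0 z 0.095 n 2186
[ 0.88  3.73 -3.11]
```

View pics/d4.png

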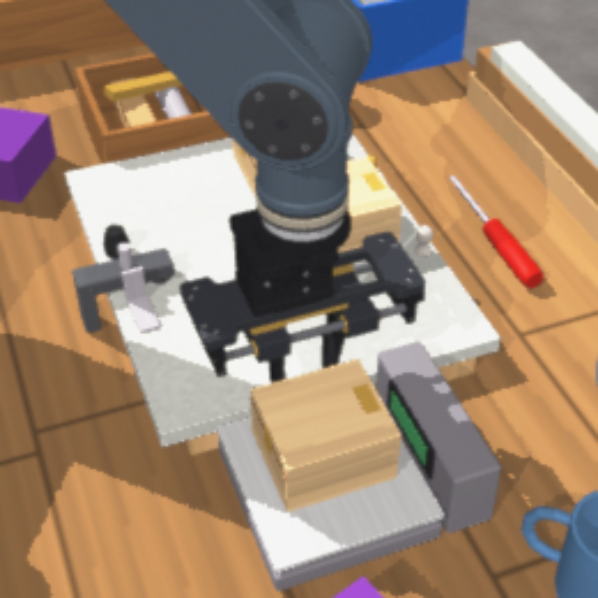

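step_arm(slide=[[-3, 0, 0], [-3, 0, 0], [-3, 0, 0], [-3, 0, 0], [-3, 0, 0], [-2, 0, 0], [0, 0, 0], [10, 0, 0], [20, 0, 0], [0, 0, -30], [0, 0, -30], [0, 0, -30], [0, 0, 0], [0, 0, 0]], twist=[0, 0, 0, 0, 0, 0, 0, 0, 0, 0, 0, 0, 0, 0])

```text
time: 25.35
position: [0.493, -0.1728, 0.1687]
tool_rot: [0.706, 0.708, 0.0, 0.004]
ft_force: [0.1, 0.5, -0.7]
grip_width: 0.04
```

Run:
```python
from boxes import *
boxes("scene",.08);c,d,K,o,M=cam("side");boxes("side",.08);cv2.imwrite("pics/d5.png",cv2.resize(c[120:380,180:440],None,fx=2.3,fy=2.3))
P=cloud(d,K,o,M).reshape(-1,3)
def med(x0,x1,y0,y1):
    k=(P[:,0]>x0)&(P[:,0]<x1)&(P[:,1]>y0)&(P[:,1]<y1)&(P[:,2]<.06)&(P[:,2]>.02);return np.median(P[k,2]).round(4),k.sum()
print("pan z",med(.418,.43,-.33,-.2),med(.42,.56,-.333,-.318),"board z",med(.40,.43,-.16,-.08))
f=np.load("side0.npz");P=cloud(f["d"],f["K"],f["o"],f["M"]).reshape(-1,3)
print("before",med(.418,.43,-.33,-.2),med(.42,.56,-.333,-.318),"board z",med(.40,.43,-.16,-.08))
k=(abs(P[:,2]-.038)<.01)&(P[:,0]>.44)&(P[:,0]<.54)&(P[:,1]<-.15)&(P[:,1]>-.4);print("pan y edge",P[k,1].min())
```

```text
scene x 605.8 y 165.7 wh 95.0 104.3 ang 87.9 z 0.0997 n 1086
scene x 618.3 y 32.0 wh 102.9 93.3 ang 0.6 z 0.0998 n 1228
scene x 492.0 y -257.7 wh 105.4 91.4 ang 0.2 z 0.0928 n 1206
side x 487.2 y -258.3 wh 94.1 101.8 ang 89.4 z 0.0914 n 2128
pan z (np.float64(0.0316), np.int64(341)) (np.float64(0.0314), np.int64(520)) board z (np.float64(0.0386), np.int64(386))
before (np.float64(0.0365), np.int64(345)) (np.float64(0.0365), np.int64(537)) board z (np.float64(0.0385), np.int64(390))
pan y edge -0.33614771365548873
```

View pics/d5.png

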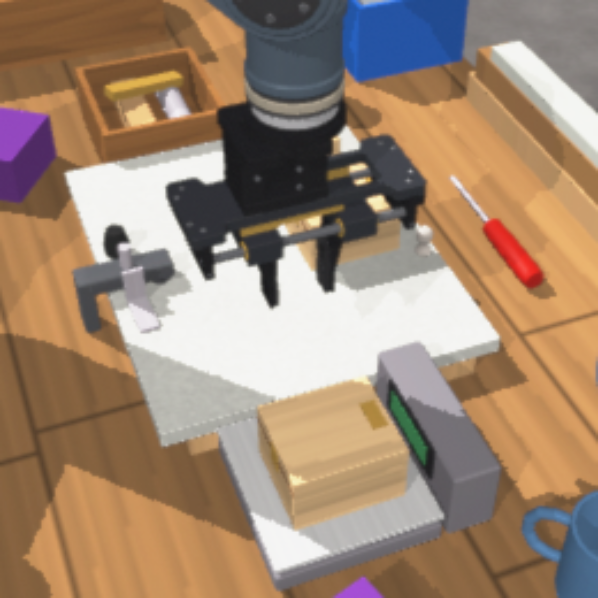

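```bash
python3 -c "
from rig import robot
print(robot.hand_in())"
```

```text
the job is handed in; nothing more can be done
None
```

I found the full box, the right-hand one next to the scale, and slid it onto the scale. I handed the job in at about 25 s of the 72 s; the hand-in gives no verdict.

- **Finding it:** Pushing the right box took about 3–6 N, and the left one took about 1 N. The middle one first read about 2 N, which was unclear. I nudged it back from the near side, read about 1 N, and ruled it out.
- **Moving it:** I pushed the full box straight back into the lane between the row and the clamp, then along the board onto the pan.
- **Position:** The last pictures put the box about 2 mm from the pan's centre in both directions, flat and square.
- **Pan:** It sank about 5 mm in the depth data, above the 3.5 mm needed.
- **Light boxes:** They ended about 10 mm from where they started. The middle one was about 25 mm off before I nudged it back.
- **Other things:** I did not measure the loose items again at the end. The last picture shows no sign that anything in view moved, but the arm hid part of the scene, including the brass knob. The gripper was clear of everything, about 7 cm above the board.
- **Disagreement between cameras:** The two views differed by up to 5 mm in x for the same box, well inside the 35 mm tolerance.

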